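# Depth-gauge a blind spacer

## Robot

A 7-joint arm with a two-finger parallel gripper is mounted at the origin on the work surface. World frame = base frame: x ahead of the robot, y to its left, z up, the work surface at z = 0. Lengths are in m, angles in rad, forces in N, time in s.
With the tool pointing down it reaches from about 0.4 to 0.85 m from the base axis. Payload 4.5 kg.
Tool frame: the origin (TCP) lies at the very end of the fingers, on their centre line; the grasp point (between the pads) lies 19 mm behind it (r.grip_depth is the z of the grasp point in the tool frame, in m); z points along the fingers, y is the line along which they close (so a half turn about z gives the same grasp; the last joint's range is limited). The gripper opens to 88 mm and grips with 3 to 60 N. Pads are 18 mm wide; open, the fingers measure 123 mm over their backs; the gripper's body (75 mm by 187 mm) begins 45 mm behind the grasp point.
Start: joints at [1.194, 0.689, -0.195, 1.565, 0.157, 0.902, -0.215], TCP at [0.25, -0.573, 0.239] pointing down, gripper open.
Joint ranges: [-3.01, 3.01], [-0.46, 2.08], [-1.47, 1.51], [0.13, 2.56], [-1, 4.14], [0.04, 2.09], [-2.66, 2.66]. Speed limits (rad/s): [2.57, 2.57, 3.14, 3.14, 3.14, 3.14, 3.14].

## Interface

Orientations are given as a unit quaternion [x, y, z, w].
In Python, from plant import r, cams gives the robot as it stands (r), with the cameras (cams).
- The arm moves only by the tool steer_hand, called as name(argument=value, ...) on one line, values as JSON. Schema: {"type":"object","properties":{"rows":{"type":"array","items":{"type":"object","properties":{"finger_gap":{"type":"number"},"pos":{"type":"array","items":{"type":"number"},"minItems":3,"maxItems":3},"r":{"type":"array","items":{"type":"number"},"minItems":3,"maxItems":3}},"additionalProperties":false,"required":["finger_gap"]},"minItems":1,"maxItems":10},"force":{"type":"number"},"only":{"type":"string"},"quiet":{"type":"boolean"},"lines":{"type":"string"}},"required":["rows"],"additionalProperties":false}. rows is a list of rows, 1 to 10 of them, each an object with the fields finger_gap (the opening from 0.0 (shut) to 1.0 (fully open)), pos (a list: dx, dy, dz in m), r (a list: a rotation vector rx, ry, rz in rad); a field left out counts as zero (the opening has to be given); each row is the pose to reach, as a shift and turn from the pose commanded when the call began, along the tool's axes at that moment; what a row does not reach only later rows make up. A row lasts 1/10 s, in which the tool goes at most 0.05 m and 0.15 rad, less where a joint would pass 70% of its speed; a pose out of reach is approached as far as the arm can. The fingers move at their own pace and stop on an object; force is the grip in N (left out, the last holds). Time passes only in rows, so rows that do not move let the fingers close. The tool returns the time, the measured TCP pose, the force, the opening and the grip force at its end. only (a regular expression) keeps the lines of the reply that match it, lines (a string "A,B") keeps lines A to B, and quiet returns only ok. Input that does not fit is refused with a message, and nothing moves.
- r.get_state(): the state, without advancing time (a new reading comes with each control period).
- cams.snapshot(name): name is "scene" or "top" or "wrist"; returns the picture (400x640x3 uint8, red, green, blue); there is no depth.
- cams.camera_params(name): a dict with "fx", "fy", "cx", "cy" (pixels), "rvec" (rotation vector, rad) and "tvec" (3), from world to camera coordinates, as OpenCV has them. Camera axes: x right, y down, z forward; pixel columns grow to the right and rows downward; lengths in m; the calibration is good to about 2 mm. The wrist camera is an equidistant fisheye: a pixel r from the principal point sees the ray r / f radians off the axis. A picture is of the moment at which its call begins: read the wrist's pose just before it. camera_params takes no time and is no camera call; for the wrist camera it gives the pose at the moment of the call.
- r.finish_job(): hands the job in; it is judged then, once.
The state is a dict: "clock": time; "q": joint angles; "qd": joint speeds; "joint_torque": joint torques, N m; "tool_pos": TCP position; "eef_rot": TCP orientation; "contact_force": force on the tool from outside, world axes, zero at the start; "moment": the same for the moment, N m; "opening": opening from 0.0 (shut) to 1.0 (fully open); "finger_force": force on a finger pad.
Only numpy, scipy, OpenCV 4.12 (cv2) and the standard library are available. Lean on these libraries where they do the work, as an engineer would, in place of code of your own. Each camera call takes 0.05 s, during which the arm holds its last target. There are 200 camera calls.

## Task

First crank the depth gauge's handwheel clockwise until its quill has come down fully against its stop. Then pick up the square aluminium spacer from the desk, turn it so that its blind hole faces straight up (only one of its two ends has a hole; feel for it with the probe if you cannot see it), and raise it gently under the gauge until the red-tipped probe goes down the hole, touches the bottom and is pushed in about half its spring travel. Finish while still holding the spacer there in the gripper, without pushing the quill off its stop, and leave the other gauges on the desk alone.

Things in the scene. Friction and masses are not known exactly. Their poses are not given: they have to be found in the camera images.
- stand: fixed depth-gauge stand, 350 mm tall. Origin on the desk under the vertical probe axis; column to its -y side. Base slab 25 mm thick (x -75..75, y -150..60), column 55 x 40 mm at y -120, 60 mm wide head (y -120..15, underside at 305 mm), wheel gearbox 30 mm tall (x -50..50, y 55..225). A 20 mm thick quill hangs from the head, below it the 8 mm thin, 80 mm long probe with an 11 mm red ball
- wheel_axis (a point): centre of the black handwheel's top face, 58 mm above the desk; the wheel lies flat, axis vertical, 54 mm radius, at x 0, y +175 mm of the stand
- crank_knob (a point): centre of the top of the red crank knob, 99 mm above the desk: an upright round grip, 16 mm diameter, 38 mm tall, 42 mm from the wheel axis. It spins freely on its own pin, so it can be held while it is carried round. Driving it takes about 3 N.
- wheel (a joint): handwheel angle, rad; grows clockwise seen from above; starts between 0.5 and 5; the stop is at 9.0 (a little give). It stays where it is left.
- quill (a joint): how far the quill has been wound down, m: 0.004 per rad of the wheel, 0.036 at the stop
- probe (a joint): how far the sprung probe is pushed up into the quill, m: 0 free, 0.008 hard against its end; spring about 3 N at first touch, rising 0.8 N per mm to about 9 N
- probe_tip (a point): lowest point of the probe's red ball; 190 mm above the desk when the quill is at its stop and the probe is free, higher by what the quill still has to go
- spacer: loose square aluminium spacer, 36 x 36 x 60 mm, about 0.13 to 0.25 kg, lying on its side. Origin at the middle of the face it lies on at the start; x along its 60 mm length towards the hole end, z up from the lying face (its centre is at z 18 mm). Only the +x end has a hole: round, 20 mm diameter, 30 mm deep, in the middle of the end face; the other end is closed.
- spacer_mouth (a point): centre of the hole's mouth on the spacer's end face (x 30, z 18 mm of the spacer)
- caliper: bystander: green and steel caliper, 200 mm long along its x, lying flat, 12 mm high; origin at the middle of its underside
- ring_gauge: bystander: steel ring gauge, 54 mm outer, 32 mm inner diameter, 18 mm tall; origin at the centre of its underside
- setting_block: bystander: steel setting block 90 x 30 x 12 mm lying flat; origin at the centre of its underside

How it is judged:
On the way, in this order (a step that is already met when the one before it is completed fails the run):
1. the quill is wound down against its stop (within 1.5 mm) (value of joint quill above 0.0345 m), for 0.2 s.
2. the spacer is held in the air with its hole up, the probe not yet in it (angle between spacer's own x axis and vertical below 0.26 rad and height (world z) of spacer_mouth above 0.09 m and contact force between spacer and the fingers above 1 N and x of probe_tip in the frame of spacer above 0.03 m), for 0.1 s.
At the end, for the whole second after the job is handed in: The spacer is held still in the gripper, hole up within 0.2 rad (11 degrees), with the probe's ball on the bottom of its hole (tip within 4 mm of the bottom, ball inside the bore) and the probe pushed in between 1 and 7.6 mm; the quill is still within 2.5 mm of its stop (value of joint quill above 0.0335 m and angle between spacer's own x axis and vertical below 0.2 rad and height (world z) of spacer_mouth above 0.2 m and x of probe_tip in the frame of spacer between -0.004 and 0.004 m and y of probe_tip in the frame of spacer between -0.01 and 0.01 m and z of probe_tip in the frame of spacer between 0.008 and 0.028 m and value of joint probe between 0.001 and 0.0076 m and contact force between spacer and the fingers above 2 N and contact force between spacer and stand above 0.5 N and linear speed of spacer below 0.02 m/s); the arm keeps its last pose, push and grip.
It fails at once if the spacer is pushed hard against the gauge (over 20 N) (contact force between spacer and stand above 20 N).
It fails at once if the caliper is moved (over 20 mm) (distance of caliper from where it was at the start of the episode above 0.02 m).
It fails at once if the ring gauge is moved (over 20 mm) (distance of ring_gauge from where it was at the start of the episode above 0.02 m).
It fails at once if the setting block is moved (over 20 mm) (distance of setting_block from where it was at the start of the episode above 0.02 m).
It also fails if it takes over 72 s, if anything falls off the work surface, if the arm or the gripper's body presses on something with over 40 N, if the wrist force passes 120 N, or if a joint passes its speed limit or range.

## Working session

There is one attempt and no reset: what is moved stays moved. The work goes in short steps, Python scripts to look and compute and a tool call to move; the robot and the scene stay as the last step left them, time stands still between calls to the robot, and variables do not carry over. Pictures are saved under pics/ and viewed, at most 10 in all, crops included, and the job is handed in when it is done.

```bash
ls; mkdir -p pics
```

Run:
```python
from plant import r, cams
import cv2
for n in("scene","top","wrist"):
    im=cams.snapshot(n); cv2.imwrite(f"pics/{n}0.png",im[...,::-1]); p=cams.camera_params(n); print(n,{k:(v if isinstance(v,(int,float)) else [round(float(a),4) for a in v]) for k,v in p.items()})
s=r.get_state(); print(s, r.grip_depth)
```

```text
pics
plant.py
scene {'fx': 407.3822684230708, 'fy': 407.3822684230708, 'cx': 317.22653527188436, 'cy': 201.97460008231212, 'rvec': [1.4353, 1.8862, -1.0054], 'tvec': [0.0074, -0.1497, 1.5015]}
top {'fx': 447.8583413403644, 'fy': 447.8583413403644, 'cx': 309.9940609435417, 'cy': 197.4403150045195, 'rvec': [2.1545, -2.0469, 0.2378], 'tvec': [0.1119, 0.6202, 1.3057]}
wrist {'fx': 309.70691628693146, 'fy': 309.70691628693146, 'cx': 317.9027512145308, 'cy': 200.76537879849386, 'rvec': [-2.4383, 1.596, 0.2137], 'tvec': [-0.6241, -0.0369, 0.389]}
{'clock': 0.15, 'q': array([ 1.19381353,  0.68972956, -0.19454237,  1.56604612,  0.15727946,
        0.90250856, -0.21512733]), 'qd': array([ 0.00207058, -0.0027185 , -0.00064114, -0.00255984,  0.00119038,
       -0.00022612, -0.00079486]), 'joint_torque': array([-2.01960189e-03, -5.27857018e+01, -1.26859266e+00, -1.53582948e+01,
       -5.24583820e-02,  3.92296075e-03,  8.96212896e-05]), 'tool_pos': array([ 0.24937935, -0.57260067,  0.23814892]), 'eef_rot': array([ 9.78978008e-01,  2.03964788e-01, -1.70152701e-04, -6.29526300e-04]), 'contact_force': array([-0.09049487, -0.48416547,  0.84885114]), 'moment': array([ 0.01716383, -0.02268251,  0.00025933]), 'finger_force': 0.0, 'opening': 0.9964610833875919} -0.0187
```

View pics/scene0.png

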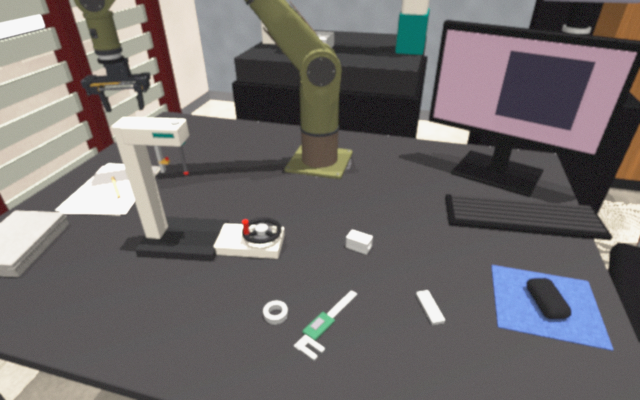

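View pics/top0.png

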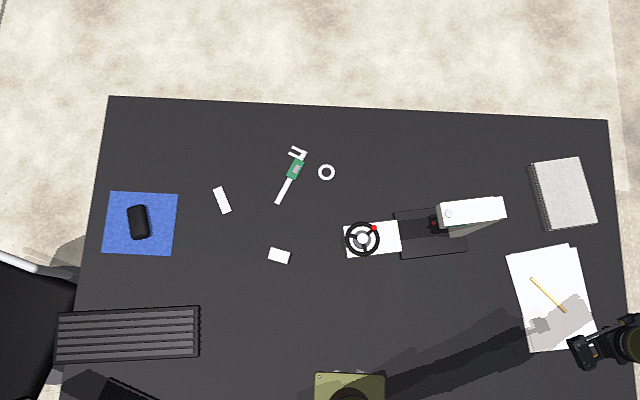

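The scene view shows the spacer at (359,241), the red knob at (246,224), the wheel at (262,232) and the probe ball near (185,173). In the top view the spacer is at (279,256), the wheel at (362,238), the knob at (374,228) and the stand head at (470,212).

Create h.py:
```python
import numpy as np, cv2
from scipy.spatial.transform import Rotation as R
from plant import r, cams
def ray(cam,u,v,p=None):
    p=p or cams.camera_params(cam); M=R.from_rotvec(p["rvec"]).as_matrix(); C=-M.T@np.array(p["tvec"])
    x=np.array([(u-p["cx"])/p["fx"],(v-p["cy"])/p["fy"]])
    if cam=="wrist":
        t=np.linalg.norm(x); d=np.r_[np.sin(t)*x/max(t,1e-9),np.cos(t)]
    else: d=np.r_[x,1]
    d=M.T@d; return C,d/np.linalg.norm(d)
def plane(cam,u,v,z,p=None):
    C,d=ray(cam,u,v,p); return C+d*(z-C[2])/d[2]
def tri(rays):
    A=sum(np.eye(3)-np.outer(d,d) for C,d in rays); b=sum((np.eye(3)-np.outer(d,d))@C for C,d in rays)
    X=np.linalg.solve(A,b); return X,[np.linalg.norm(np.cross(X-C,d)) for C,d in rays]
def red(im):
    h=cv2.cvtColor(im,cv2.COLOR_RGB2HSV); return ((((h[...,0]<8)|(h[...,0]>172))&(h[...,1]>150)&(h[...,2]>80))*255).astype(np.uint8)
def blobs(m,amin=4):
    n,l,s,c=cv2.connectedComponentsWithStats(m); return [(c[i].round(1),s[i].tolist()) for i in range(1,n) if s[i][4]>=amin]
```

Run:
```python
from h import *
S=cv2.imread("pics/scene0.png")[...,::-1].copy();T=cv2.imread("pics/top0.png")[...,::-1].copy();W=cv2.imread("pics/wrist0.png")
print("S red",[b for b in blobs(red(S)) if b[0][0]>140 and b[0][0]<300]); print("T red",[b for b in blobs(red(T))])
g=lambda im:((im.min(2)>120)*255).astype(np.uint8)
print("S w",[b for b in blobs(g(S)[225:265,330:390])]); 
m=np.zeros_like(g(T)); m[235:275,260:300]=g(T)[235:275,260:300]
c=cv2.findContours(m,0,1)[0][0]; rc=cv2.minAreaRect(c); print(rc); 
for q in cv2.boxPoints(rc): print(q,plane("top",*q,.036).round(4))
print(plane("top",362,238,.058))
a=cv2.resize(S[215:265,320:400,::-1],None,fx=5,fy=5,interpolation=2)
b=cv2.resize(S[120:270,140:300,::-1],None,fx=2.5,fy=2.5,interpolation=2)
t=cv2.resize(T[185:275,255:515,::-1],None,fx=3,fy=3,interpolation=2)
o=np.zeros((270+375,800,3),np.uint8); o[:270,:780]=t; o[270:645,:400]=b; o[270:520,400:]=a
cv2.imwrite("pics/c1.png",o[:600])
```

```text
S red [(array([157.6,  54.3]), [137, 0, 38, 111, 808]), (array([166.5, 158.5]), [165, 158, 4, 2, 6]), (array([185.9, 172.9]), [184, 172, 5, 3, 14]), (array([245.4, 226.1]), [242, 219, 7, 16, 79])]
T red [(array([432.7, 222.7]), [431, 221, 5, 4, 7]), (array([373.1, 227.5]), [371, 225, 6, 6, 26])]
S w [(array([28.8, 16. ]), [15, 4, 28, 26, 528])]
((278.41082763671875, 255.16485595703125), (20.4389705657959, 12.425128936767578), 17.10272979736328)
[266.81622 258.0973 ] [0.4249 0.2658 0.036 ]
[270.47028 246.22162] [0.4617 0.2572 0.036 ]
[290.00543 252.23242] [0.4463 0.1961 0.036 ]
[286.35138 264.1081 ] [0.4097 0.2051 0.036 ]
[ 0.49834487 -0.02063865  0.058     ]
```

View pics/c1.png

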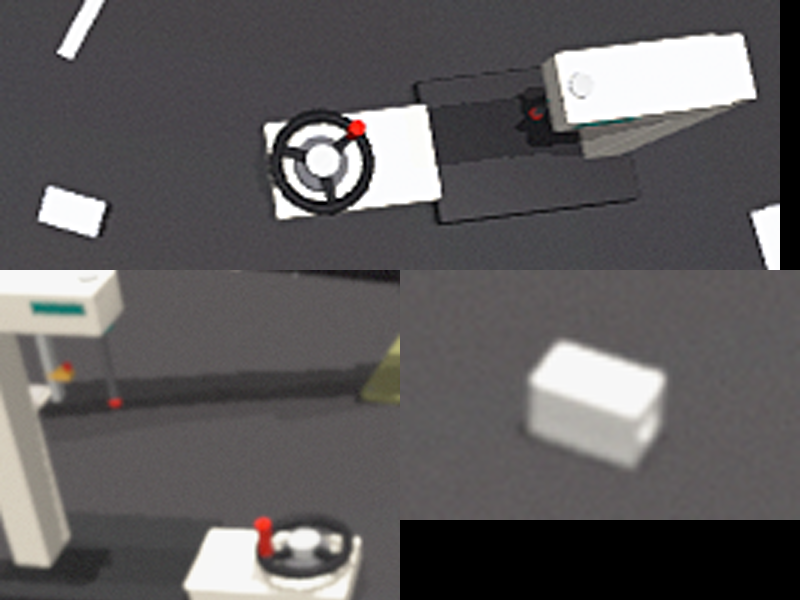

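The top crop shows the wheel hub at crop (323,160), which is original (362.7,238), and the knob on the upper right spoke. In the scene crop, the bright oval on the spacer's right end (+y world) looks like the hole. I'll confirm that with the wrist camera.

Run:
```python
from h import *
T=cv2.imread("pics/top0.png");S=cv2.imread("pics/scene0.png")
k=plane("top",373.1,227.5,.098); print("knob",k)
# knob top in scene: top of blob
print("knob tri(top)",tri([ray("top",373.1,227.5),ray("scene",246,220.5)]))
m=np.zeros(T.shape[:2],np.uint8); sub=((T.max(2)<45)*255).astype(np.uint8)[215:262,338:385]; m[215:262,338:385]=sub
bb=max(cv2.findContours(m,0,1)[0],key=cv2.contourArea); e=cv2.fitEllipse(bb); print("wheel",e,plane("top",*e[0],.055))
print("hub",plane("top",362.7,238,.058))
print("probe",tri([ray("top",432.7,222.7),ray("scene",185.9,172.9)]), plane("top",432.7,222.7,.2))
X=np.array([.4357,.231,.036])
M=((S.min(2)>120)*255).astype(np.uint8);
print("spacer tri", tri([ray("top",278.4,255.2),ray("scene",359.4,236)]))
```

```text
knob [ 0.52561658 -0.04816319  0.098     ]
knob tri(top) (array([ 0.52551173, -0.04804587,  0.09851843]), [np.float64(4.771671810533418e-05), np.float64(4.771671810532273e-05)])
wheel ((362.5167236328125, 239.51608276367188), (28.457666397094727, 30.477643966674805), 66.50973510742188) [ 0.49421651 -0.02266805  0.055     ]
hub [ 0.49845408 -0.02276397  0.058     ]
probe (array([ 0.52732254, -0.1930145 ,  0.21776306]), [np.float64(0.0008458869558128282), np.float64(0.0008458869558128634)]) [ 0.53021966 -0.19708513  0.2       ]
spacer tri (array([0.43540579, 0.23116276, 0.03642678]), [np.float64(0.00016164877998630384), np.float64(0.00016164877998628248)])
```

Add to h.py:
```python
def delta(pos,yaw=None,Rm=None):
    "tool-frame shift+rotvec from measured pose to pos, tool down with tool x at yaw (deg)"
    s=r.get_state(); A=R.from_quat(s["eef_rot"])
    if Rm is None:
        y=np.radians(yaw); Rm=np.array([[np.cos(y),np.sin(y),0],[np.sin(y),-np.cos(y),0],[0,0,-1]])
    d=A.inv().apply(np.array(pos)-s["tool_pos"]); w=(A.inv()*R.from_matrix(Rm)).as_rotvec()
    print(d.round(4),w.round(4),"t",round(s["clock"],2)); return d,w
```

Run:
```python
from h import *
p=cams.camera_params("wrist"); M=R.from_rotvec(p["rvec"]).as_matrix(); C=-M.T@np.array(p["tvec"]); s=r.get_state(); A=R.from_quat(s["eef_rot"])
print("cam in tool",A.inv().apply(C-s["tool_pos"]).round(3), A.inv().apply(M.T@[0,0,1]).round(2))
delta([.25,-.573,.44],23.5); delta([.49,-.02,.40],78)
```

```text
cam in tool [ 0.066 -0.    -0.146] [-0.26 -0.    0.97]
[ 0.0004  0.0004 -0.2019] [-0.0013  0.0001  0.0007] t 0.15
[ 0.4413 -0.4107 -0.1614] [-1.200e-03 -5.000e-04 -9.505e-01] t 0.15
```

steer_hand(rows=[{"finger_gap":1,"pos":[0,0,-0.05]},{"finger_gap":1,"pos":[0,0,-0.1]},{"finger_gap":1,"pos":[0,0,-0.15]},{"finger_gap":1,"pos":[0.02,-0.02,-0.19]},{"finger_gap":1,"pos":[0.05,-0.05,-0.2],"r":[0,0,-0.1]},{"finger_gap":1,"pos":[0.08,-0.08,-0.2],"r":[0,0,-0.2]},{"finger_gap":1,"pos":[0.11,-0.11,-0.2],"r":[0,0,-0.3]},{"finger_gap":1,"pos":[0.14,-0.14,-0.2],"r":[0,0,-0.4]},{"finger_gap":1,"pos":[0.17,-0.17,-0.2],"r":[0,0,-0.5]},{"finger_gap":1,"pos":[0.2,-0.2,-0.2],"r":[0,0,-0.6]}])

```text
clock: 1.15
tool_pos: [0.3532, -0.308, 0.4386]
eef_rot: [0.874, 0.486, -0.0, -0.0]
contact_force: [0.2, 0.1, -0.1]
opening: 0.999
finger_force: 0.0
```

```bash
python3 -c "
from h import *
delta([.49,-.02,.40],78)"
```

```text
[ 0.3168 -0.0358  0.0386] [-3.000e-04  2.000e-04 -3.466e-01] t 1.15
```

steer_hand(rows=[{"finger_gap":1,"pos":[0.04,0,0],"r":[0,0,-0.1]},{"finger_gap":1,"pos":[0.08,-0.01,0],"r":[0,0,-0.2]},{"finger_gap":1,"pos":[0.12,-0.015,0],"r":[0,0,-0.3]},{"finger_gap":1,"pos":[0.16,-0.02,0],"r":[0,0,-0.35]},{"finger_gap":1,"pos":[0.2,-0.025,0],"r":[0,0,-0.35]},{"finger_gap":1,"pos":[0.24,-0.03,0],"r":[0,0,-0.35]},{"finger_gap":1,"pos":[0.28,-0.035,0.02],"r":[0,0,-0.35]},{"finger_gap":1,"pos":[0.315,-0.036,0.039],"r":[0,0,-0.35]},{"finger_gap":1,"pos":[0.317,-0.036,0.039],"r":[0,0,-0.347]},{"finger_gap":1,"pos":[0.317,-0.036,0.039],"r":[0,0,-0.347]}])

```text
clock: 2.15
tool_pos: [0.4908, -0.0216, 0.3992]
eef_rot: [0.778, 0.629, -0.001, -0.0]
contact_force: [-0.5, -0.1, 0.2]
opening: 1.0
finger_force: 0.0
```

Run:
```python
from h import *
import pickle
p=cams.camera_params("wrist"); im=cams.snapshot("wrist"); cv2.imwrite("pics/w1.png",im[...,::-1]); pickle.dump(p,open("p1.pkl","wb"))
print(r.get_state()["q"].round(2)); print(blobs(red(im)))
```

```text
[ 0.37  0.37 -0.62  1.69  0.23  1.15 -0.52]
[(array([346.8, 178.9]), [342, 174, 10, 10, 72])]
```

View pics/w1.png

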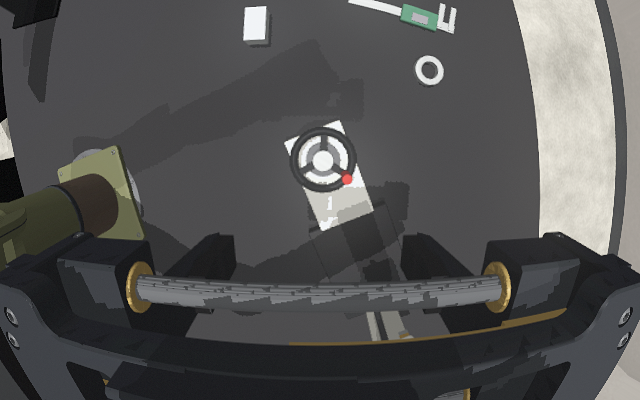

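The wrist view shows the hub at (323,160), the knob at (347,179) and the spacer at (256,24). I'll triangulate the knob and hub.

Run:
```python
from h import *
import pickle
p=pickle.load(open("p1.pkl","rb"))
im=cv2.imread("pics/w1.png")
m=np.zeros(im.shape[:2],np.uint8); m[120:202,282:364]=((im.max(2)<55)*255)[120:202,282:364]
c=max(cv2.findContours(m,0,1)[0],key=cv2.contourArea); h=cv2.convexHull(c); e=cv2.fitEllipse(h); print(e)
print("wheel c", plane("wrist",*e[0],.056,p),"hub",plane("wrist",323,160,.058,p), "tri hub",tri([ray("wrist",323,160,p),ray("top",362.7,238)]))
print("knob",plane("wrist",346.8,178.9,.098,p), tri([ray("wrist",346.8,178.9,p),ray("top",373.1,227.5),ray("scene",246,220.5)]))
m=np.zeros(im.shape[:2],np.uint8); m[0:50,235:280]=((im.min(2)>190)*255)[0:50,235:280]
rc=cv2.minAreaRect(max(cv2.findContours(m,0,1)[0],key=cv2.contourArea)); print(rc)
for q in cv2.boxPoints(rc): print(plane("wrist",*q,.036,p).round(4))
delta([.5255,-.0478,.16],78)
```

```text
Traceback (most recent call last):
cv2.error: OpenCV(4.12.0) /io/opencv/modules/imgproc/src/shapedescr.cpp:361: error: (-201:Incorrect size of input array) There should be at least 5 points to fit the ellipse in function 'fitEllipseNoDirect'
```

Run:
```python
from h import *
import pickle
p=pickle.load(open("p1.pkl","rb"))
im=cv2.imread("pics/w1.png")
m=np.zeros(im.shape[:2],np.uint8); m[126:168,282:364]=((im.max(2)<42)*255)[126:168,282:364]
m[cv2.dilate(m*0,None)>0]=0
ys,xs=np.nonzero(m); rr=np.hypot(xs-323,ys-160); k=rr<38; P=np.array([plane("wrist",x,y,.056,p)[:2] for x,y in zip(xs[k],ys[k])])
h=cv2.convexHull(P.astype(np.float32)); 
print("wheel minCircle",cv2.minEnclosingCircle(h),len(P))
print("tri hub",tri([ray("wrist",323,160,p),ray("top",362.7,238)]),plane("wrist",323,160,.06,p))
print("knob",plane("wrist",346.8,178.9,.098,p), tri([ray("wrist",346.8,178.9,p),ray("top",373.1,227.5),ray("scene",246,220.5)]))
m=np.zeros(im.shape[:2],np.uint8); m[0:50,235:280]=((im.min(2)>190)*255)[0:50,235:280]
rc=cv2.minAreaRect(max(cv2.findContours(m,0,1)[0],key=cv2.contourArea)); print(rc)
for q in cv2.boxPoints(rc): print(plane("wrist",*q,.036,p).round(4))
delta([.5255,-.0478,.13],78)
```

```text
Traceback (most recent call last):
cv2.error: OpenCV(4.12.0) /io/opencv/modules/imgproc/src/convhull.cpp:143: error: (-215:Assertion failed) total >= 0 && (depth == CV_32F || depth == CV_32S) in function 'convexHull'
```

Run:
```python
from h import *
import pickle
p=pickle.load(open("p1.pkl","rb"))
im=cv2.imread("pics/w1.png")
m=np.zeros(im.shape[:2],np.uint8); m[148:173,311:336]=((im.min(2)>200)*255)[148:173,311:336]
n,l,s,c=cv2.connectedComponentsWithStats(m); i=l[160,323]; print("hub",c[i],s[i])
print("tri hub",tri([ray("wrist",*c[i],p),ray("top",362.7,238)]),plane("wrist",*c[i],.06,p))
print("knob",plane("wrist",346.8,178.9,.098,p), tri([ray("wrist",346.8,178.9,p),ray("top",373.1,227.5),ray("scene",246,220.5)]))
m=np.zeros(im.shape[:2],np.uint8); m[0:50,235:280]=((im.min(2)>190)*255)[0:50,235:280]
rc=cv2.minAreaRect(max(cv2.findContours(m,0,1)[0],key=cv2.contourArea)); print(rc)
for q in cv2.boxPoints(rc): print(plane("wrist",*q,.036,p).round(4))
delta([.5255,-.0478,.13],78)
```

```text
hub [322.609375 160.61875 ] [313 151  20  20 320]
tri hub (array([ 0.49740547, -0.02166944,  0.06508131]), [np.float64(0.00027137687186160433), np.float64(0.0002713768718615816)]) [ 0.49730012 -0.022085    0.06      ]
knob [ 0.52717523 -0.05084699  0.098     ] (array([ 0.52612302, -0.04882554,  0.0989408 ]), [np.float64(0.0020369960981781936), np.float64(0.0010117477559651766), np.float64(0.0010537075785597748)])
((254.0, 22.5), (33.0, 22.0), 90.0)
[0.4227 0.2668 0.036 ]
[0.459  0.2555 0.036 ]
[0.4475 0.1959 0.036 ]
[0.4116 0.2064 0.036 ]
[-0.0168  0.0394  0.2697] [-0.0004  0.0009 -0.0039] t 2.2
```

steer_hand(rows=[{"finger_gap":0.5,"pos":[-0.004,0.01,0.05]},{"finger_gap":0.5,"pos":[-0.01,0.02,0.1]},{"finger_gap":0.5,"pos":[-0.015,0.03,0.15]},{"finger_gap":0.5,"pos":[-0.018,0.04,0.2],"r":[0,0,-0.004]},{"finger_gap":0.5,"pos":[-0.018,0.041,0.24],"r":[0,0,-0.004]},{"finger_gap":0.5,"pos":[-0.018,0.041,0.26],"r":[0,0,-0.004]},{"finger_gap":0.5,"pos":[-0.018,0.041,0.26],"r":[0,0,-0.004]}])

```text
clock: 2.9
tool_pos: [0.5254, -0.0507, 0.1376]
eef_rot: [0.778, 0.628, -0.003, -0.001]
contact_force: [-0.2, -0.1, 0.8]
opening: 0.503
finger_force: 0.0
```

Run:
```python
from h import *
p=cams.camera_params("wrist"); im=cams.snapshot("wrist"); cv2.imwrite("pics/w2.png",im[...,::-1])
for b in blobs(red(im),20): print(b,plane("wrist",*b[0],.099,p))
delta([.527,-.05,.068],78)
```

```text
[0.0003 0.0003 0.0715] [-0.0013  0.0015 -0.0019] t 2.95
```

steer_hand(rows=[{"finger_gap":0.5,"pos":[0,0,0.03]},{"finger_gap":0.5,"pos":[0,0,0.055]},{"finger_gap":0.5,"pos":[0,0,0.07]},{"finger_gap":0.5,"pos":[0,0,0.07]},{"finger_gap":0,"pos":[0,0,0.07]},{"finger_gap":0,"pos":[0,0,0.07]},{"finger_gap":0,"pos":[0,0,0.07]},{"finger_gap":0,"pos":[0,0,0.07]},{"finger_gap":0,"pos":[0,0,0.07]},{"finger_gap":0,"pos":[0,0,0.07]}], force=15)

```text
clock: 3.95
tool_pos: [0.5282, -0.0486, 0.0706]
eef_rot: [0.777, 0.629, 0.001, 0.001]
contact_force: [1.1, -1.9, 6.4]
opening: 0.172
finger_force: 15.0
```

Run:
```python
from h import *
s=r.get_state(); A=R.from_quat(s["eef_rot"]).as_matrix(); print(s["contact_force"],s["finger_force"],s["opening"],s["tool_pos"])
c=np.array([.4968,-.0213]); o=s["tool_pos"][:2]-c; print(np.linalg.norm(o)); o*=.042/np.linalg.norm(o)
for th in np.arange(.3,3.01,.3):
    v=R.from_rotvec([0,0,-th]).apply(np.r_[o,0])-np.r_[o,0]; print(round(th,1),(A.T@v).round(4))
```

```text
[ 1.05618713 -1.87981026  6.41957081] 15.000531030455022 0.17211966696832998 [ 0.52822874 -0.04860799  0.07059093]
0.04163522218927086
0.3 [-0.0099 -0.0077 -0.    ]
0.6 [-0.0172 -0.0179 -0.    ]
0.9 [-0.0211 -0.0298 -0.0001]
1.2 [-0.0213 -0.0424 -0.0001]
1.5 [-0.0177 -0.0544 -0.0001]
1.8 [-0.0108 -0.0649 -0.0001]
2.1 [-0.0011 -0.0729 -0.0002]
2.4 [ 0.0106 -0.0776 -0.0002]
2.7 [ 0.0231 -0.0786 -0.0002]
3.0 [ 0.0353 -0.076  -0.0002]
```

steer_hand(rows=[{"finger_gap":0,"pos":[-0.0099,-0.0077,-0.003]},{"finger_gap":0,"pos":[-0.0172,-0.0179,-0.003]},{"finger_gap":0,"pos":[-0.0211,-0.0298,-0.003]},{"finger_gap":0,"pos":[-0.0213,-0.0424,-0.003]},{"finger_gap":0,"pos":[-0.0177,-0.0544,-0.003]},{"finger_gap":0,"pos":[-0.0108,-0.0649,-0.003]},{"finger_gap":0,"pos":[-0.0011,-0.0729,-0.003]},{"finger_gap":0,"pos":[0.0106,-0.0776,-0.003]},{"finger_gap":0,"pos":[0.0231,-0.0786,-0.003]},{"finger_gap":0,"pos":[0.0353,-0.076,-0.003]}], force=20)

```text
clock: 4.95
tool_pos: [0.461, 0.0004, 0.0715]
eef_rot: [0.778, 0.629, -0.001, 0.001]
contact_force: [6.2, -7.0, -19.5]
opening: 0.171
finger_force: 20.0
```

Create circ.py:
```python
from h import *
import sys
s=r.get_state(); A=R.from_quat(s["eef_rot"]).as_matrix(); print(s["contact_force"].round(1),s["finger_force"],s["opening"],s["moment"].round(2))
c=np.array([.4968,-.0213]); o=s["tool_pos"][:2]-c; print("rad",np.linalg.norm(o),"ang cw from start",np.degrees(-np.arctan2(o[1],o[0]))-43.5); o*=.042/np.linalg.norm(o)
for th in np.array(eval(sys.argv[1])):
    v=R.from_rotvec([0,0,-th]).apply(np.r_[o,0])-np.r_[s["tool_pos"][:2]-c,0]; print(round(th,2),(A.T@v).round(4)[:2])
```

```bash
python3 circ.py 'np.arange(.2,2.01,.2)'
```

```text
[  6.2  -7.  -19.5] 19.997158242040314 0.17145792255935846 [-1.48 -1.42  0.04]
rad 0.041856530823291146 ang cw from start -192.23025012871497
0.2 [0.0077 0.0034]
0.4 [0.0144 0.0084]
0.6 [0.02   0.0146]
0.8 [0.0243 0.0218]
1.0 [0.0271 0.0297]
1.2 [0.0282 0.038 ]
1.4 [0.0277 0.0464]
1.6 [0.0255 0.0545]
1.8 [0.0218 0.062 ]
2.0 [0.0166 0.0686]
```

steer_hand(rows=[{"finger_gap":0,"pos":[0.0077,0.0034,0.002]},{"finger_gap":0,"pos":[0.0144,0.0084,0.002]},{"finger_gap":0,"pos":[0.02,0.0146,0.002]},{"finger_gap":0,"pos":[0.0243,0.0218,0.002]},{"finger_gap":0,"pos":[0.0271,0.0297,0.002]},{"finger_gap":0,"pos":[0.0282,0.038,0.002]},{"finger_gap":0,"pos":[0.0277,0.0464,0.002]},{"finger_gap":0,"pos":[0.0255,0.0545,0.002]},{"finger_gap":0,"pos":[0.0218,0.062,0.002]},{"finger_gap":0,"pos":[0.0166,0.0686,0.002]}], force=20)

```text
clock: 5.95
tool_pos: [0.5326, 0.0053, 0.0711]
eef_rot: [0.777, 0.63, 0.002, -0.0]
contact_force: [0.2, 4.5, 2.9]
opening: 0.175
finger_force: 20.0
```

```bash
python3 circ.py 'np.arange(.1,1.01,.1)'
```

Run:
```python
from h import *
for n in("scene","top"):
    im=cams.snapshot(n); cv2.imwrite(f"pics/{n}1.png",im[...,::-1]); print(n,[(b[0],b[1]) for b in blobs(red(im),3) if 140<b[0][0]<460 ])
```

```text
[0.2 4.5 2.9] 20.00072989234468 0.17462572308537427 [ 0.92 -0.17 -0.01]
rad 0.04459906488565069 ang cw from start -80.12545518921289
0.1 [-0.0049  0.0013]
0.2 [-0.0081  0.004 ]
0.3 [-0.0116  0.0063]
0.4 [-0.0153  0.0083]
0.5 [-0.0191  0.01  ]
0.6 [-0.0232  0.0112]
0.7 [-0.0273  0.012 ]
0.8 [-0.0314  0.0124]
0.9 [-0.0356  0.0124]
1.0 [-0.0398  0.012 ]
scene [(array([157.6,  54.2]), [137, 0, 38, 111, 822]), (array([170.3,  74.3]), [170, 74, 2, 2, 3]), (array([176.5, 101.8]), [176, 101, 2, 3, 4]), (array([166.5, 158.5]), [165, 158, 4, 2, 6]), (array([187.3, 179.4]), [186, 179, 4, 2, 7]), (array([266.5, 228.5]), [266, 225, 2, 8, 12])]
top []
```

steer_hand(rows=[{"finger_gap":0,"pos":[-0.003,0.001,0]},{"finger_gap":0,"pos":[-0.0065,0.0035,0]},{"finger_gap":0,"pos":[-0.0098,0.0055,0]},{"finger_gap":0,"pos":[-0.0135,0.0075,0]},{"finger_gap":0,"pos":[-0.0175,0.0092,0]}])

```text
clock: 6.55
tool_pos: [0.54, -0.0137, 0.0712]
eef_rot: [0.777, 0.63, 0.004, 0.001]
contact_force: [6.6, 3.5, -0.9]
opening: 0.171
finger_force: 20.0
```

```bash
python3 circ.py 'np.arange(.1,1.01,.1)'
```

```text
[ 6.6  3.5 -0.9] 19.999922630377114 0.17086753186862177 [ 0.81 -1.4   0.04]
rad 0.04386212212577289 ang cw from start -53.516016926894515
0.1 [-0.0047 -0.0004]
0.2 [-0.0087  0.0006]
0.3 [-0.0129  0.0012]
0.4 [-0.0171  0.0013]
0.5 [-0.0213  0.001 ]
0.6 [-0.0254  0.0003]
0.7 [-0.0295 -0.0008]
0.8 [-0.0334 -0.0023]
0.9 [-0.0372 -0.0042]
1.0 [-0.0407 -0.0064]
```

```bash
sed -i 's/c=np.array.*\]);/c=np.array([.498,-.0205]);/' circ.py
```

steer_hand(rows=[{"finger_gap":0,"pos":[-0.0045,0,0]},{"finger_gap":0,"pos":[-0.0087,0.001,0]},{"finger_gap":0,"pos":[-0.0129,0.0015,0]},{"finger_gap":0,"pos":[-0.0129,0.0015,0]}])

```text
clock: 6.95
tool_pos: [0.5389, -0.0296, 0.0712]
eef_rot: [0.778, 0.629, 0.003, 0.003]
contact_force: [9.6, -0.5, -1.6]
opening: 0.17
finger_force: 20.0
```

```bash
python3 circ.py 'np.arange(.1,1.01,.1)'
```

```text
[ 9.6 -0.5 -1.6] 19.999609152982885 0.17033310009628277 [-0.19 -1.65  0.03]
rad 0.04192956916014509 ang cw from start -30.92152230036668
0.1 [-0.0042 -0.0002]
0.2 [-0.0083 -0.0008]
0.3 [-0.0124 -0.0019]
0.4 [-0.0163 -0.0034]
0.5 [-0.0201 -0.0052]
0.6 [-0.0237 -0.0075]
0.7 [-0.027 -0.01 ]
0.8 [-0.03   -0.0129]
0.9 [-0.0328 -0.0161]
1.0 [-0.0352 -0.0195]
```

steer_hand(rows=[{"finger_gap":0,"pos":[-0.0042,0.0012,0]},{"finger_gap":0,"pos":[-0.0083,0.0006,0]},{"finger_gap":0,"pos":[-0.0124,-0.0005,0]},{"finger_gap":0,"pos":[-0.0124,-0.0005,0]}])

```text
clock: 7.35
tool_pos: [0.5333, -0.0423, 0.0711]
eef_rot: [0.778, 0.629, 0.0, 0.002]
contact_force: [4.7, -3.2, 2.7]
opening: 0.177
finger_force: 20.0
```

```bash
python3 circ.py 'np.arange(.1,.61,.1)'
```

Run:
```python
from h import *
im=cams.snapshot("scene"); cv2.imwrite(f"pics/scene2.png",im[...,::-1]); print([(b[0],b[1]) for b in blobs(red(im),3) if 140<b[0][0]<300 ])
for c in((185.9,172.9),(187.3,179.4)):
    C,d=ray("scene",*c); t=((.5285-C[0])*d[0]+(-.194-C[1])*d[1])/(d[0]**2+d[1]**2); print((C+t*d).round(4))
```

```text
[ 4.7 -3.2  2.7] 20.00014577213733 0.1768920276893201 [-0.52 -1.12  0.03]
rad 0.0414678849599515 ang cw from start -11.85048334411248
0.1 [-0.0041 -0.0011]
0.2 [-0.0078 -0.0031]
0.3 [-0.0112 -0.0054]
0.4 [-0.0145 -0.0081]
0.5 [-0.0174 -0.0111]
0.6 [-0.0201 -0.0143]
[(array([158.1,  54.7]), [137, 0, 41, 111, 867]), (array([158.7,  24.7]), [158, 24, 2, 2, 3]), (array([162.8,  38. ]), [162, 37, 3, 3, 4]), (array([177.7, 108.3]), [177, 108, 2, 2, 3]), (array([166.2, 158.2]), [165, 157, 3, 3, 6]), (array([187.5, 181.3]), [186, 181, 4, 2, 6]), (array([248.5, 224.8]), [248, 222, 2, 7, 13])]
[ 0.5281 -0.1934  0.2183]
[ 0.5281 -0.1935  0.1997]
```

steer_hand(rows=[{"finger_gap":0,"pos":[-0.0041,-0.0008,0]},{"finger_gap":0,"pos":[-0.0078,-0.0028,0]},{"finger_gap":0,"pos":[-0.0112,-0.0052,0]},{"finger_gap":0,"pos":[-0.0112,-0.0052,0]}])

```text
clock: 7.8
tool_pos: [0.5326, -0.0432, 0.0714]
eef_rot: [0.776, 0.631, 0.01, 0.001]
contact_force: [15.6, 10.7, -10.0]
opening: 0.171
finger_force: 20.0
```

```bash
python3 circ.py 'np.arange(.1,.61,.1)'
```

```text
[ 15.6  10.7 -10. ] 19.998339770063467 0.17088100702958037 [ 2.16 -3.08  0.06]
rad 0.041427772054832925 ang cw from start -10.205548044449436
0.1 [-0.004  -0.0012]
0.2 [-0.0077 -0.0033]
0.3 [-0.0111 -0.0058]
0.4 [-0.0142 -0.0086]
0.5 [-0.017  -0.0117]
0.6 [-0.0196 -0.015 ]
```

steer_hand(rows=[{"finger_gap":0},{"finger_gap":0,"pos":[0.004,0.002,0]},{"finger_gap":0,"pos":[0.008,0.0045,0]},{"finger_gap":0,"pos":[0.008,0.0045,0]},{"finger_gap":0.35,"pos":[0.008,0.0045,0]},{"finger_gap":0.35,"pos":[0.008,0.0045,0]},{"finger_gap":0.35,"pos":[0.008,0.0045,0]},{"finger_gap":0.35,"pos":[0.008,0.0045,-0.03]},{"finger_gap":0.5,"pos":[0.008,0.0045,-0.08]},{"finger_gap":0.6,"pos":[0.008,0.0045,-0.12]}])

```text
clock: 8.8
tool_pos: [0.5291, -0.0432, 0.1919]
eef_rot: [0.777, 0.63, -0.001, -0.001]
contact_force: [0.6, 0.4, 0.6]
opening: 0.507
finger_force: 0.0
```

Run:
```python
from h import *
im=cams.snapshot("scene"); cv2.imwrite(f"pics/scene3.png",im[...,::-1]); print([(b[0],b[1]) for b in blobs(red(im),3) if 180<b[0][0]<300 ])
delta([.43,.16,.2],78)
```

```text
[(array([187.3, 181.4]), [186, 181, 4, 2, 7]), (array([246.5, 228.1]), [244, 221, 7, 15, 81])]
[ 0.177  -0.1425 -0.0033] [ 0.0075 -0.0013  0.0003] t 8.85
```

steer_hand(rows=[{"finger_gap":1,"pos":[0.04,-0.02,-0.02]},{"finger_gap":1,"pos":[0.08,-0.045,-0.02]},{"finger_gap":1,"pos":[0.12,-0.07,-0.02]},{"finger_gap":1,"pos":[0.16,-0.1,-0.02]},{"finger_gap":1,"pos":[0.2,-0.13,-0.02]},{"finger_gap":1,"pos":[0.24,-0.145,-0.02]},{"finger_gap":1,"pos":[0.28,-0.155,-0.02]},{"finger_gap":1,"pos":[0.31,-0.16,-0.02]},{"finger_gap":1,"pos":[0.31,-0.16,-0.02]}])

```text
clock: 9.75
tool_pos: [0.4366, 0.2984, 0.2104]
eef_rot: [0.775, 0.632, 0.001, -0.002]
contact_force: [0.1, -0.7, -0.8]
opening: 0.997
finger_force: 0.0
```

Run:
```python
from h import *
import pickle
p=cams.camera_params("wrist"); im=cams.snapshot("wrist"); cv2.imwrite("pics/w3.png",im[...,::-1]); pickle.dump(p,open("p3.pkl","wb"))
cam=cv2.Rodrigues(p["rvec"])[0]@np.array([.44,.231,.036])+p["tvec"]; t=np.arctan2(np.hypot(*cam[:2]),cam[2]); u=cam[:2]/np.hypot(*cam[:2])*t*p["fx"]+[p["cx"],p["cy"]]; print(u)
x,y=np.clip(u,70,[570,330]).astype(int); cv2.imwrite("pics/w3c.png",cv2.resize(im[y-70:y+70,x-70:x+70,::-1],None,fx=4,fy=4)); print(x,y)
```

```text
[333.55487943 240.54905712]
333 240
```

View pics/w3c.png

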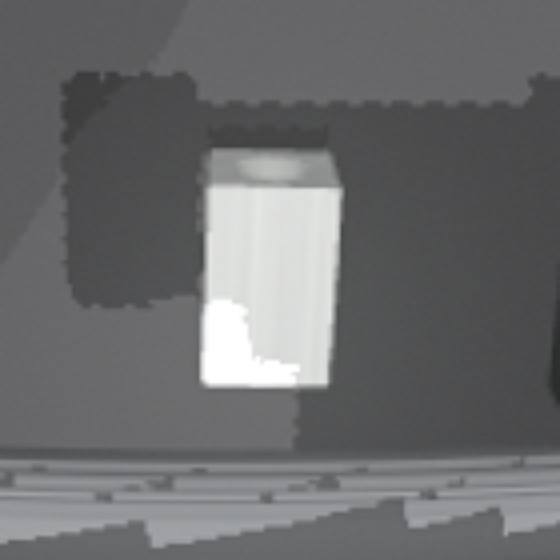

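The crop shows the top face's corners at (205,186), (342,186), (328,386) and (202,386). A lighter oval, the hole mouth, is on the +y end at (272,167), so the hole end is +y.

Run:
```python
from h import *
import pickle
p=pickle.load(open("p3.pkl","rb"));f=lambda a,b:(263+a/4,170+b/4)
Q=[plane("wrist",*f(*c),.036,p) for c in((205,186),(342,186),(328,386),(202,386))]; print(np.round(Q,4))
c=np.mean(Q,0); ax=(Q[0]+Q[1]-Q[2]-Q[3])/2; print(c,np.linalg.norm(ax),np.degrees(np.arctan2(ax[1],ax[0])), np.linalg.norm(Q[0]-Q[1]))
print("height tri",tri([ray("wrist",*f(269,286),p),ray("top",278.4,255.2),ray("scene",359.4,236)]))
yaw=np.degrees(np.arctan2(ax[1],ax[0])); u=ax/np.linalg.norm(ax); g=c-.010*u
print("grasp",g,yaw); delta([g[0],g[1],.12],yaw); delta([g[0],g[1],.006],yaw)
```

```text
[[0.4247 0.263  0.036 ]
 [0.4612 0.2555 0.036 ]
 [0.447  0.1961 0.036 ]
 [0.4114 0.2036 0.036 ]]
[0.43607024 0.22955861 0.036     ] 0.06091710554407076 76.96821929344864 0.03734303855104404
height tri (array([0.43578552, 0.23110319, 0.03674026]), [np.float64(0.0004446987126560181), np.float64(0.00039632479619372557), np.float64(0.0002763556378067564)])
grasp [0.43381532 0.21981616 0.036     ] 76.96821929344864
[-0.0741  0.0123  0.0901] [-0.0013  0.0007  0.0221] t 9.8
[-0.074   0.0124  0.2041] [-0.0013  0.0007  0.0221] t 9.8
```

steer_hand(rows=[{"finger_gap":1,"pos":[-0.04,0.006,0.03],"r":[0,0,0.022]},{"finger_gap":1,"pos":[-0.074,0.0124,0.06],"r":[0,0,0.022]},{"finger_gap":1,"pos":[-0.074,0.0124,0.1],"r":[0,0,0.022]},{"finger_gap":1,"pos":[-0.074,0.0124,0.14],"r":[0,0,0.022]},{"finger_gap":1,"pos":[-0.074,0.0124,0.17],"r":[0,0,0.022]},{"finger_gap":1,"pos":[-0.074,0.0124,0.19],"r":[0,0,0.022]},{"finger_gap":1,"pos":[-0.074,0.0124,0.204],"r":[0,0,0.022]},{"finger_gap":1,"pos":[-0.074,0.0124,0.204],"r":[0,0,0.022]}])

```text
clock: 10.6
tool_pos: [0.4337, 0.2157, 0.0051]
eef_rot: [0.784, 0.62, -0.003, 0.001]
contact_force: [-0.8, -0.3, 0.4]
opening: 1.0
finger_force: 0.0
```

steer_hand(rows=[{"finger_gap":0},{"finger_gap":0},{"finger_gap":0},{"finger_gap":0},{"finger_gap":0},{"finger_gap":0}], force=45)

```text
clock: 11.2
tool_pos: [0.4352, 0.2185, 0.0069]
eef_rot: [0.784, 0.621, 0.0, 0.0]
contact_force: [-0.2, 0.8, 0.9]
opening: 0.48
finger_force: 0.0
```

steer_hand(rows=[{"finger_gap":0},{"finger_gap":0},{"finger_gap":0},{"finger_gap":0}], force=45)

```text
clock: 11.6
tool_pos: [0.4349, 0.2185, 0.0068]
eef_rot: [0.784, 0.621, -0.0, -0.0]
contact_force: [-1.2, -0.2, 4.5]
opening: 0.404
finger_force: 45.0
```

```bash
python3 -c "
from h import *
delta([.55,.1,.32],-20);print(r.get_state()['q'].round(2))"
```

```text
[-0.0891  0.1391 -0.3132] [-0.0000e+00  2.0000e-04  1.6891e+00] t 11.6
[-0.51  0.94 -0.09  2.11  0.67  0.11 -1.46]
```

steer_hand(rows=[{"finger_gap":0,"pos":[0,0,-0.03]},{"finger_gap":0,"pos":[0,0,-0.08]},{"finger_gap":0,"pos":[-0.01,0.02,-0.13],"r":[0,0,0.15]},{"finger_gap":0,"pos":[-0.02,0.04,-0.17],"r":[0,0,0.3]},{"finger_gap":0,"pos":[-0.04,0.06,-0.21],"r":[0,0,0.45]},{"finger_gap":0,"pos":[-0.05,0.08,-0.25],"r":[0,0,0.6]},{"finger_gap":0,"pos":[-0.06,0.1,-0.29],"r":[0,0,0.75]},{"finger_gap":0,"pos":[-0.075,0.12,-0.313],"r":[0,0,0.9]},{"finger_gap":0,"pos":[-0.089,0.139,-0.313],"r":[0,0,1.05]},{"finger_gap":0,"pos":[-0.089,0.139,-0.313],"r":[0,0,1.2]}])

```text
clock: 12.6
tool_pos: [0.5523, 0.0957, 0.32]
eef_rot: [0.998, 0.064, 0.001, 0.001]
contact_force: [-0.8, -0.5, -2.9]
opening: 0.405
finger_force: 45.0
```

```bash
python3 -c "
from h import *
delta([.55,.1,.32],-20);print(r.get_state()['q'].round(2))"
```

```text
[-0.0017 -0.0046  0.    ] [ 0.0023 -0.0028  0.4762] t 12.6
[-0.13  0.51 -0.2   1.66  0.12  0.99 -1.82]
```

steer_hand(rows=[{"finger_gap":0,"r":[0,0,0.15]},{"finger_gap":0,"r":[0,0,0.3]},{"finger_gap":0,"r":[0,0,0.45]},{"finger_gap":0,"r":[0,0,0.47]}])

```text
clock: 13.0
tool_pos: [0.5495, 0.0998, 0.3191]
eef_rot: [0.986, -0.165, -0.001, 0.001]
contact_force: [-0.7, 0.5, -1.7]
opening: 0.404
finger_force: 45.0
```

steer_hand(rows=[{"finger_gap":0,"r":[0,0.15,0]},{"finger_gap":0,"r":[0,0.3,0]},{"finger_gap":0,"r":[0,0.45,0]},{"finger_gap":0,"r":[0,0.6,0]},{"finger_gap":0,"r":[0,0.75,0]},{"finger_gap":0,"r":[0,0.9,0]},{"finger_gap":0,"r":[0,1.05,0]},{"finger_gap":0,"r":[0,1.2,0]},{"finger_gap":0,"r":[0,1.35,0]},{"finger_gap":0,"r":[0,1.5,0]}])

```text
clock: 14.0
tool_pos: [0.5548, 0.1631, 0.3693]
eef_rot: [0.84, -0.184, 0.486, 0.159]
contact_force: [-0.2, -0.7, -3.4]
opening: 0.401
finger_force: 45.0
```

```bash
python3 -c "
from h import *
s=r.get_state();print(s['q'].round(2));print(R.from_quat(s['eef_rot']).as_matrix().round(3))"
```

```text
[-1.54  0.98  1.37  2.19  0.    0.04 -2.65]
[[ 0.461 -0.463  0.757]
 [-0.155 -0.882 -0.445]
 [ 0.874  0.088 -0.478]]
```

Create kin.py:
```python
from h import *
from scipy.optimize import least_squares
LO=np.array([-3.01,-.46,-1.47,.13,-1,.04,-2.66]);HI=np.array([3.01,2.08,1.51,2.56,4.14,2.09,2.66])
ry=lambda a:R.from_euler('y',a);rz=lambda a:R.from_euler('z',-a)
def frames(q):
    A=rz(q[0])*ry(q[1]);B=A*rz(q[2])*ry(q[3]);C=B*rz(q[4])*ry(q[5]);return A,B,C,C*rz(q[6])
def basis(q):
    A,B,C,D=frames(q); z=[0,0,1]; x=[1,0,0]
    return np.array([z,A.apply(z),B.apply(z),C.apply(z)]).T
```

Run:
```python
from kin import *
s=r.get_state()
D=[([1.19381,.68973,-.19454,1.56605,.15728,.90251,-.21513],[.24938,-.5726,.23815]),([.37,.37,-.62,1.69,.23,1.15,-.52],[.4908,-.0216,.3992]),([-.51,.94,-.09,2.11,.67,.11,-1.46],[.4349,.2185,.0068]),([-.13,.51,-.2,1.66,.12,.99,-1.82],[.5523,.0957,.32]),(s["q"],s["tool_pos"])]
M=np.vstack([basis(q) for q,_ in D]);b=np.hstack([p for _,p in D]);L,res,*_=np.linalg.lstsq(M,b,rcond=None);print(L,(M@L-b).round(4))
for q,e in((D[0][0],[.978978,.203965,-.00017,-.0006295]),(s["q"],s["eef_rot"])):
    print((frames(q)[3].inv()*R.from_quat(e)).as_rotvec())
```

```text
[0.37736231 0.5827175  0.32249748 0.39003784] [ 0.0351  0.0234 -0.0015 -0.0115  0.0373  0.0014 -0.0097  0.05    0.004
 -0.022   0.0363 -0.0029  0.0076  0.0124 -0.0011]
[-6.82080446e-06 -2.18828704e-06  1.57079575e+00]
[-2.46629547e-16  1.84972160e-16  1.57079633e+00]
```

Run:
```python
from kin import *
s=r.get_state()
D=[([1.19381,.68973,-.19454,1.56605,.15728,.90251,-.21513],[.24938,-.5726,.23815]),([.37,.37,-.62,1.69,.23,1.15,-.52],[.4908,-.0216,.3992]),([-.51,.94,-.09,2.11,.67,.11,-1.46],[.4349,.2185,.0068]),([-.13,.51,-.2,1.66,.12,.99,-1.82],[.5523,.0957,.32]),(s["q"],s["tool_pos"])]
def ext(q):
    A,B,C,_=frames(q); A2=A*rz(q[2]);B2=B*rz(q[4]);y=[0,1,0];x=[1,0,0]
    return np.c_[basis(q),rz(q[0]).apply(y),A2.apply(y),B2.apply(y)]
for f in (ext,):
    M=np.vstack([f(q) for q,_ in D]);b=np.hstack([p for _,p in D]);L,res,*_=np.linalg.lstsq(M,b,rcond=None);print(L.round(4),(M@L-b).round(4))
```

```text
[ 0.3457  0.5651  0.3461  0.325  -0.0186 -0.0371  0.009 ] [-0.     -0.0014 -0.0008  0.0012  0.0018  0.0011 -0.0011  0.0006  0.0009
 -0.0017 -0.0027 -0.0015  0.0002  0.0009  0.0004]
```

Add to kin.py:
```python
L=np.array([.3457,.5651,.3461,.325,-.0186,-.0371,.009])
def fk(q):
    A,B,C,D=frames(q);y=[0,1,0]
    pts=np.c_[basis(q),rz(q[0]).apply(y),(A*rz(q[2])).apply(y),(B*rz(q[4])).apply(y)]
    el=pts[:,[0,1,4,5]]@L[[0,1,4,5]]; wr=el+pts[:,[2,6]]@L[[2,6]]
    return pts@L,D*R.from_euler('z',np.pi/2),el,wr
def horiz(yaw):
    y=np.radians(yaw); z=np.array([np.cos(y),np.sin(y),0]); x=np.array([0,0,1.]); return np.c_[x,np.cross(z,x),z]
def ik(pos,Rm,q0,w=.01):
    Rt=R.from_matrix(Rm)
    def f(q):
        p,o,_,_=fk(q); return np.r_[(p-pos)*10,(Rt.inv()*o).as_rotvec()*3,w*(q-q0)]
    return least_squares(f,np.clip(q0,LO+.02,HI-.02),bounds=(LO+.01,HI-.01))
```

Run:
```python
from kin import *
rng=np.random.default_rng(0)
for yaw in (0,-20,-45,-70,-90,-110,-140):
    Rm=horiz(yaw); pos=np.array([.5285,-.194,.184])+.019*Rm[:,2]; sol=[]
    for k in range(25):
        o=ik(pos,Rm,rng.uniform(LO,HI),1e-4)
        p,ro,el,wr=fk(o.x); e=np.linalg.norm(p-pos); a=(R.from_matrix(Rm).inv()*ro).magnitude()
        if e<.002 and a<.02: sol.append((min(np.min((o.x-LO)),np.min(HI-o.x)),o.x,el,wr))
    sol.sort(key=lambda t:-t[0])
    print(yaw,len(sol))
    for t in sol[:3]: print("  ",t[0].round(2),t[1].round(2),"el",t[2].round(2),"wr",t[3].round(2))
```

```text
0 0
-20 0
-45 15
   0.06 [-0.33  1.46  0.11  2.5   1.97  1.84  0.78] el [0.55 0.13 0.41] wr [0.31 0.02 0.18]
   0.05 [-0.39  1.49  0.21  2.51  1.99  1.75  0.72] el [0.54 0.17 0.4 ] wr [0.31 0.02 0.18]
   0.05 [-0.43  1.51  0.27  2.51  2.01  1.69  0.68] el [0.53 0.19 0.39] wr [0.31 0.02 0.18]
-70 12
   0.39 [-0.46  1.3   0.17  2.17  1.57  1.4   1.25] el [0.51 0.19 0.51] wr [0.42 0.09 0.18]
   0.39 [-0.47  1.3   0.19  2.17  1.56  1.38  1.25] el [0.51 0.19 0.5 ] wr [0.42 0.09 0.18]
   0.38 [-0.6   1.36  0.4   2.18  1.56  1.15  1.23] el [0.48 0.26 0.48] wr [0.42 0.09 0.18]
-90 14
   0.68 [-0.44  1.27  0.23  1.88  1.19  1.37  1.66] el [0.51 0.18 0.52] wr [0.53 0.11 0.18]
   0.68 [-0.44  1.27  0.23  1.88  1.19  1.37  1.66] el [0.51 0.18 0.52] wr [0.53 0.11 0.18]
   0.68 [-0.45  1.27  0.23  1.88  1.19  1.36  1.66] el [0.51 0.18 0.52] wr [0.53 0.11 0.18]
-110 14
   0.61 [-0.41  1.31  0.35  1.58  0.84  1.48  1.99] el [0.52 0.17 0.5 ] wr [0.63 0.09 0.18]
   0.59 [-0.48  1.35  0.48  1.58  0.76  1.39  2.07] el [0.51 0.2  0.49] wr [0.63 0.09 0.18]
   0.59 [-0.48  1.35  0.48  1.58  0.76  1.39  2.07] el [0.51 0.2  0.49] wr [0.63 0.09 0.18]
-140 10
   0.18 [-0.22  1.41  0.39  1.13  0.53  1.91  2.21] el [0.55 0.07 0.45] wr [0.76 0.   0.18]
   0.02 [-0.09  1.37  0.05  1.12  0.72  2.07  2.02] el [ 0.56 -0.01  0.46] wr [0.76 0.   0.18]
   0.01 [-0.08  1.37  0.03  1.11  0.73  2.08  2.02] el [ 0.56 -0.01  0.46] wr [0.76 0.   0.18]
```

steer_hand(rows=[{"finger_gap":0,"r":[0,-0.15,0]},{"finger_gap":0,"r":[0,-0.3,0]},{"finger_gap":0,"r":[0,-0.45,0]},{"finger_gap":0,"r":[0,-0.6,0]},{"finger_gap":0,"r":[0,-0.75,0]},{"finger_gap":0,"r":[0,-0.9,0]},{"finger_gap":0,"r":[0,-1.05,0]},{"finger_gap":0,"r":[0,-1.05,0]}])

```text
clock: 14.8
tool_pos: [0.5581, 0.155, 0.3692]
eef_rot: [0.969, -0.244, -0.002, 0.044]
contact_force: [-0.2, -1.3, -2.3]
opening: 0.407
finger_force: 45.0
```

```bash
python3 -c "
from kin import *
s=r.get_state();print(s['q'].round(2));delta([.55,.1,.35],40);delta([.55,.1,.35],-20);print(fk(s['q'])[0]-s['tool_pos'])"
```

```text
[-0.74  0.59  0.64  1.5  -0.28  1.21 -2.13]
[0.0185 0.0504 0.024 ] [ 0.0874  0.0356 -1.1898] t 14.8
[0.0185 0.0504 0.024 ] [ 0.0881 -0.0121 -0.1434] t 14.8
[0.00286599 0.00074653 0.0033876 ]
```

steer_hand(rows=[{"finger_gap":0,"r":[0.08,0.03,-0.1]},{"finger_gap":0,"pos":[0.01,0.01,0],"r":[0.08,0.03,-0.25]},{"finger_gap":0,"pos":[0.01,0.02,0],"r":[0.08,0.03,-0.4]},{"finger_gap":0,"pos":[0.02,0.03,0],"r":[0.08,0.03,-0.55]},{"finger_gap":0,"pos":[0.02,0.05,0],"r":[0.085,0.035,-0.7]},{"finger_gap":0,"pos":[0.02,0.05,0.02],"r":[0.085,0.035,-0.85]},{"finger_gap":0,"pos":[0.02,0.05,0.02],"r":[0.087,0.035,-1.0]},{"finger_gap":0,"pos":[0.02,0.05,0.02],"r":[0.087,0.035,-1.1]},{"finger_gap":0,"pos":[0.02,0.05,0.02],"r":[0.087,0.035,-1.19]}])

```text
clock: 15.7
tool_pos: [0.5476, 0.1072, 0.3527]
eef_rot: [0.937, 0.35, -0.001, 0.0]
contact_force: [0.0, 0.2, -1.6]
opening: 0.404
finger_force: 45.0
```

steer_hand(rows=[{"finger_gap":0,"r":[0,0,-0.15]},{"finger_gap":0,"r":[0,0,-0.3]},{"finger_gap":0,"r":[0,0,-0.45]},{"finger_gap":0,"r":[0,0,-0.6]},{"finger_gap":0,"r":[0,0,-0.75]},{"finger_gap":0,"r":[0,0,-0.9]},{"finger_gap":0,"r":[0,0,-1.05]},{"finger_gap":0,"r":[0,0,-1.2]},{"finger_gap":0,"r":[0,0,-1.35]},{"finger_gap":0,"r":[0,0,-1.5]}])

```text
clock: 16.7
tool_pos: [0.5478, 0.1074, 0.3527]
eef_rot: [0.446, 0.895, -0.001, -0.0]
contact_force: [0.3, -0.4, -1.5]
opening: 0.403
finger_force: 45.0
```

```bash
python3 -c "
from kin import *
s=r.get_state();print(s['q'].round(2));delta([.5,.05,.35],180);delta([.5,.05,.35],-80)"
```

```text
[-0.19  0.48 -0.15  1.61  0.08  1.07  0.29]
[-0.017  -0.0727  0.0028] [-1.100e-03 -5.000e-04 -9.245e-01] t 16.7
[-0.017  -0.0727  0.0028] [-4.0000e-04 -1.6000e-03 -2.6698e+00] t 16.7
```

Add to kin.py:
```python
def target(yaw,pitch):  # horizontal tool, nose-down pitch
    M=horiz(yaw); return M@R.from_euler('y',-pitch).as_matrix()
def path(pos,Rm,n=24,show=True):
    s=r.get_state(); A=R.from_quat(s["eef_rot"]); w=(A.inv()*R.from_matrix(Rm)).as_rotvec(); q=s["q"]
    for k in range(1,n+1):
        Rk=(A*R.from_rotvec(w*k/n)).as_matrix(); pk=s["tool_pos"]+(pos-s["tool_pos"])*k/n
        o=ik(pk,Rk,q,.02); q=o.x; p,ro,el,wr=fk(q)
        if k%4==0 and show: print(k,q.round(2),"err",np.linalg.norm(p-pk).round(4),(R.from_matrix(Rk).inv()*ro).magnitude().round(3),"wr",wr.round(2),"tz",ro.as_matrix()[:,2].round(2))
    print("shift",A.inv().apply(pos-s["tool_pos"]).round(4),"w",w.round(4))
```

Run:
```python
from kin import *
print(target(-80,.12).round(2))
path(np.array([.5,.05,.35]),target(-80,.12))
```

```text
[[ 0.02 -0.98  0.17]
 [-0.12 -0.17 -0.98]
 [ 0.99  0.   -0.12]]Traceback (most recent call last):
  File "<stdin>", line 3, in <module>
  File "kin.py", line 30, in path
    if k%4==0 and show: print(k,q.round(2),"err",np.linalg.norm(p-pk).round(4),(R.from_matrix(Rk).inv()*ro).magnitude().round(3),"wr",wr.round(2),"tz",ro.as_matrix()[:,2].round(2))
                                                                               ^^^^^^^^^^^^^^^^^^^^^^^^^^^^^^^^^^^^^^^^^^^^^^
AttributeError: 'float' object has no attribute 'round'
```

```bash
sed -i 's/(R.from_matrix(Rk).inv()\*ro).magnitude().round(3)/round(float((R.from_matrix(Rk).inv()*ro).magnitude()),3)/' kin.py
```

Run:
```python
from kin import *
path(np.array([.5,.05,.35]),target(-80,.12))
```

```text
4 [-0.21  0.62 -0.19  1.38  0.17  1.46  0.56] err 0.0 0.0 wr [0.62 0.15 0.66] tz [-0.26 -0.17 -0.95]
8 [-0.28  0.75 -0.22  1.23  0.31  1.77  0.83] err 0.0 0.0 wr [0.67 0.22 0.62] tz [-0.42 -0.4  -0.82]
12 [-0.36  0.85 -0.26  1.21  0.5   1.96  1.12] err 0.0 0.0 wr [0.67 0.29 0.55] tz [-0.44 -0.64 -0.62]
16 [-0.42  0.9  -0.31  1.32  0.7   2.04  1.38] err 0.0 0.0 wr [0.63 0.34 0.49] tz [-0.34 -0.84 -0.42]
20 [-0.47  0.92 -0.39  1.53  0.89  2.04  1.6 ] err 0.0 0.0 wr [0.55 0.37 0.43] tz [-0.12 -0.97 -0.23]
24 [-0.51  0.91 -0.47  1.81  1.06  2.01  1.77] err 0.0 0.0 wr [0.44 0.37 0.39] tz [ 0.17 -0.98 -0.12]
shift [-0.017  -0.0727  0.0028] w [ 1.8272  0.4381 -2.0614]
```

steer_hand(rows=[{"finger_gap":0,"pos":[-0.002,-0.008,0],"r":[0.09,0.022,-0.103]},{"finger_gap":0,"pos":[-0.004,-0.016,0],"r":[0.18,0.044,-0.206]},{"finger_gap":0,"pos":[-0.006,-0.024,0],"r":[0.27,0.066,-0.309]},{"finger_gap":0,"pos":[-0.008,-0.032,0],"r":[0.365,0.088,-0.412]},{"finger_gap":0,"pos":[-0.01,-0.04,0],"r":[0.457,0.11,-0.515]},{"finger_gap":0,"pos":[-0.012,-0.048,0],"r":[0.548,0.131,-0.618]},{"finger_gap":0,"pos":[-0.014,-0.056,0],"r":[0.64,0.153,-0.721]},{"finger_gap":0,"pos":[-0.016,-0.064,0],"r":[0.731,0.175,-0.825]},{"finger_gap":0,"pos":[-0.017,-0.073,0.003],"r":[0.822,0.197,-0.928]},{"finger_gap":0,"pos":[-0.017,-0.073,0.003],"r":[0.914,0.219,-1.03]}])

```text
clock: 17.7
tool_pos: [0.4999, 0.0496, 0.3497]
eef_rot: [-0.082, 0.897, -0.332, -0.28]
contact_force: [0.7, -0.6, -1.5]
opening: 0.41
finger_force: 45.0
```

steer_hand(rows=[{"finger_gap":0,"r":[0.09,0.022,-0.103]},{"finger_gap":0,"r":[0.18,0.044,-0.206]},{"finger_gap":0,"r":[0.27,0.066,-0.309]},{"finger_gap":0,"r":[0.365,0.088,-0.412]},{"finger_gap":0,"r":[0.457,0.11,-0.515]},{"finger_gap":0,"r":[0.548,0.131,-0.618]},{"finger_gap":0,"r":[0.64,0.153,-0.721]},{"finger_gap":0,"r":[0.731,0.175,-0.825]},{"finger_gap":0,"r":[0.822,0.197,-0.928]},{"finger_gap":0,"r":[0.914,0.219,-1.03]}])

```text
clock: 18.7
tool_pos: [0.5003, 0.0512, 0.3491]
eef_rot: [0.575, -0.481, 0.506, 0.427]
contact_force: [0.2, 0.6, -2.5]
opening: 0.4
finger_force: 45.0
```

```bash
python3 -c "
from kin import *
s=r.get_state();print(s['q'].round(2));path(np.array([.5,.05,.35]),target(-80,.12),4)"
```

```text
[-0.51  0.92 -0.47  1.82  1.06  2.    1.76]
4 [-0.51  0.91 -0.47  1.81  1.06  2.01  1.77] err 0.0 0.0 wr [0.44 0.37 0.39] tz [ 0.17 -0.98 -0.12]
shift [0.0011 0.0005 0.001 ] w [0.0008 0.0033 0.0044]
```

Add to kin.py:
```python
MT=np.array([.0415,0,-.0112])
def tcp_for_mouth(m,Rm): return np.array(m)-Rm@MT
```

Run:
```python
from kin import *
Rm=target(-80,.12)
pr=np.array([.5285,-.194,.178]); back=Rm[:,2]*[1,1,0]
t=tcp_for_mouth(pr-.07*back+[0,0,.05],Rm); print(t); path(t,Rm,8)
t=tcp_for_mouth(pr-.07*back,Rm); print(t); path(t,Rm,8)
```

```text
[ 0.51750022 -0.13161715  0.18545766]
4 [-0.39  1.03 -0.43  1.95  1.16  1.87  1.61] err 0.0 0.0 wr [0.45 0.28 0.31] tz [ 0.17 -0.98 -0.12]
8 [-0.26  1.18 -0.37  2.01  1.33  1.77  1.47] err 0.0 0.0 wr [0.46 0.19 0.22] tz [ 0.17 -0.98 -0.12]
shift [-0.1399  0.014   0.2018] w [0.0008 0.0033 0.0044]
[ 0.51750022 -0.13161715  0.13545766]
4 [-0.39  1.08 -0.42  1.94  1.17  1.85  1.57] err 0.0 0.0 wr [0.45 0.28 0.28] tz [ 0.17 -0.98 -0.12]
8 [-0.27  1.27 -0.35  1.97  1.35  1.76  1.42] err 0.0 0.0 wr [0.46 0.19 0.17] tz [ 0.17 -0.98 -0.12]
shift [-0.1896  0.0138  0.2079] w [0.0008 0.0033 0.0044]
```

Go to the raised waypoint (mouth 7 cm back, 50 mm above the approach height).

steer_hand(rows=[{"finger_gap":0,"pos":[-0.017,0.002,0.025]},{"finger_gap":0,"pos":[-0.035,0.003,0.05]},{"finger_gap":0,"pos":[-0.052,0.005,0.075]},{"finger_gap":0,"pos":[-0.07,0.007,0.1]},{"finger_gap":0,"pos":[-0.087,0.009,0.125]},{"finger_gap":0,"pos":[-0.105,0.01,0.15]},{"finger_gap":0,"pos":[-0.122,0.012,0.175]},{"finger_gap":0,"pos":[-0.14,0.014,0.195],"r":[0,0.003,0.004]},{"finger_gap":0,"pos":[-0.14,0.014,0.202],"r":[0,0.003,0.004]},{"finger_gap":0,"pos":[-0.14,0.014,0.202],"r":[0,0.003,0.004]}])

```text
clock: 19.7
tool_pos: [0.5161, -0.1341, 0.1871]
eef_rot: [0.57, -0.484, 0.507, 0.429]
contact_force: [-0.3, 1.1, -2.4]
opening: 0.408
finger_force: 45.0
```

Run:
```python
from kin import *
import pickle
p=cams.camera_params("wrist"); im=cams.snapshot("wrist"); cv2.imwrite("pics/w4.png",im[...,::-1]); pickle.dump(p,open("p4.pkl","wb"))
s=r.get_state(); Rm=R.from_quat(s["eef_rot"]).as_matrix(); m=s["tool_pos"]+Rm@MT; print("mouth",m,s["q"].round(2)); print([b for b in blobs(red(im),6)])
cam=cv2.Rodrigues(p["rvec"])[0]
for X in (m,np.array([.5285,-.194,.1955])):
    c=cam@X+p["tvec"]; t=np.arctan2(np.hypot(*c[:2]),c[2]); print((c[:2]/np.hypot(*c[:2])*t*p["fx"]+[p["cx"],p["cy"]]).round(1))
```

```text
mouth [ 0.51518704 -0.12725292  0.23002733] [-0.26  1.18 -0.35  2.03  1.33  1.76  1.45]
[]
[315.8 176.4]
[313.5 194.7]
```

View pics/w4.png

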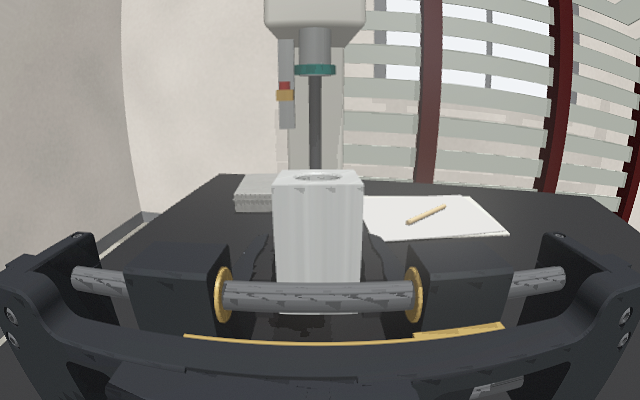

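The view shows the hole open at the top, its mouth at (318,178), and the probe shaft beyond it at column 315. I'll descend to approach height.

steer_hand(rows=[{"finger_gap":0,"pos":[-0.015,0,0.002]},{"finger_gap":0,"pos":[-0.03,0,0.003]},{"finger_gap":0,"pos":[-0.045,0,0.005]},{"finger_gap":0,"pos":[-0.05,0,0.006]},{"finger_gap":0,"pos":[-0.05,0,0.006]}])

```text
clock: 20.25
tool_pos: [0.5159, -0.1348, 0.1358]
eef_rot: [0.569, -0.485, 0.507, 0.43]
contact_force: [0.2, -0.7, -1.6]
opening: 0.406
finger_force: 45.0
```

Create look.py:
```python
from kin import *
import sys,pickle
s=r.get_state(); p=cams.camera_params("wrist"); im=cams.snapshot("wrist"); cv2.imwrite(f"pics/{sys.argv[1]}.png",im[...,::-1]); pickle.dump(p,open(sys.argv[1]+".pkl","wb"))
Rm=R.from_quat(s["eef_rot"]).as_matrix(); m=s["tool_pos"]+Rm@MT; print("mouth",m.round(4),s["q"].round(2),"axis",Rm[:,0].round(3)); print([b for b in blobs(red(im),6)])
cam=cv2.Rodrigues(p["rvec"])[0]
for X in (m,np.array([.5285,-.194,.1955])):
    c=cam@X+p["tvec"]; t=np.arctan2(np.hypot(*c[:2]),c[2]); print((c[:2]/np.hypot(*c[:2])*t*p["fx"]+[p["cx"],p["cy"]]).round(1))
```

```bash
python3 look.py w5; python3 -c "
import cv2;i=cv2.imread('pics/w5.png');cv2.imwrite('pics/w5c.png',cv2.resize(i[100:260,240:400],None,fx=3.5,fy=3.5))"
```

```text
mouth [ 0.5148 -0.1286  0.1783] [-0.26  1.28 -0.34  1.98  1.35  1.75  1.4 ] axis [ 0.016 -0.116  0.993]
[]
[316.5 176.7]
[312.3 119.8]
```

View pics/w5c.png

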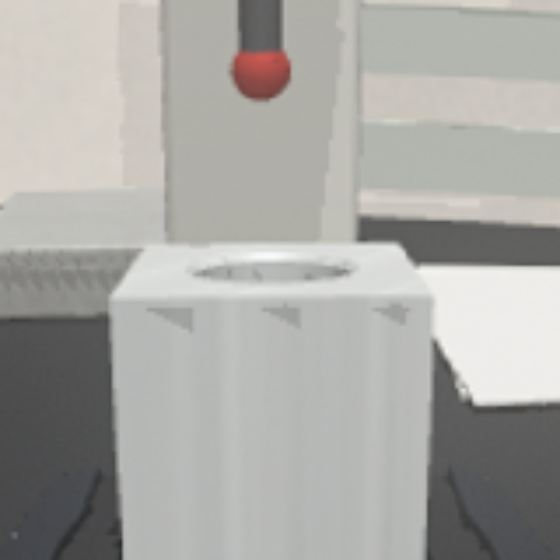

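The ball is at (314.6,121) and the mouth at (318,177), within 2 px of prediction. Now forward, keeping the height.

Run:
```python
from kin import *
s=r.get_state(); Rm=target(-80,.12); t=tcp_for_mouth([.5278,-.194,.178],Rm); path(t,Rm,4)
```

```text
4 [-0.17  1.27 -0.29  2.    1.47  1.72  1.43] err 0.0 0.0 wr [0.47 0.12 0.17] tz [ 0.17 -0.98 -0.12]
shift [ 0.0067 -0.0022  0.0661] w [ 0.0124 -0.0028 -0.0047]
```

steer_hand(rows=[{"finger_gap":0,"pos":[0.001,0,0.012],"r":[0.003,0,0]},{"finger_gap":0,"pos":[0.002,-0.001,0.024],"r":[0.006,0,0]},{"finger_gap":0,"pos":[0.004,-0.001,0.036],"r":[0.009,-0.001,-0.002]},{"finger_gap":0,"pos":[0.005,-0.002,0.048],"r":[0.012,-0.002,-0.004]},{"finger_gap":0,"pos":[0.006,-0.002,0.058],"r":[0.012,-0.003,-0.005]},{"finger_gap":0,"pos":[0.0067,-0.0022,0.066],"r":[0.012,-0.003,-0.005]},{"finger_gap":0,"pos":[0.0067,-0.0022,0.066],"r":[0.012,-0.003,-0.005]},{"finger_gap":0,"pos":[0.0067,-0.0022,0.066],"r":[0.012,-0.003,-0.005]}])

```text
clock: 21.1
tool_pos: [0.5291, -0.1998, 0.1358]
eef_rot: [0.573, -0.482, 0.508, 0.426]
contact_force: [0.6, 0.5, -2.4]
opening: 0.403
finger_force: 45.0
```

```bash
python3 look.py w6
```

Run:
```python
from kin import *
i=cv2.imread('pics/w6.png'); S=cams.snapshot("scene")[...,::-1]
o=np.hstack([cv2.resize(i[110:230,260:380],None,fx=4,fy=4),cv2.resize(S[140:220,145:225],(480,480),interpolation=2)[:,:320]]);cv2.imwrite("pics/w6c.png",o)
```

```text
mouth [ 0.528  -0.1938  0.1784] [-0.16  1.27 -0.29  2.02  1.48  1.71  1.41] axis [ 0.02  -0.119  0.993]
[(array([319.2, 134.1]), [309, 132, 21, 7, 85])]
[316.5 176.6]
[315.3 138.4]
```

View pics/w6c.png

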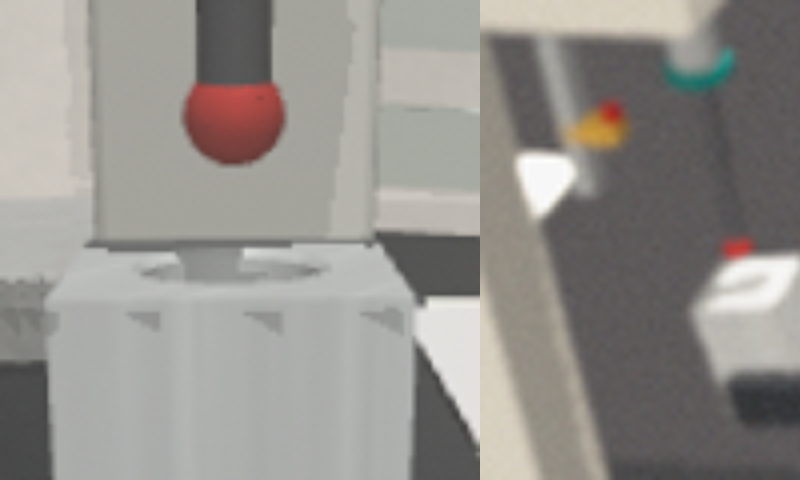

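The ball (318.5,140) is centred over the mouth (318,177.5), and the scene crop agrees. I'll raise and level.

Run:
```python
from kin import *
for z,pt in((.19,.12),(.202,.05),(.212,0.02)):
    Rm=target(-80,pt); path(tcp_for_mouth([.5278,-.194,z],Rm),Rm,4)
```

```text
4 [-0.17  1.25 -0.29  2.01  1.46  1.72  1.44] err 0.0 0.0 wr [0.47 0.12 0.19] tz [ 0.17 -0.98 -0.12]
shift [ 0.0118  0.0005 -0.0007] w [-0.0007  0.0014 -0.0008]
4 [-0.19  1.26 -0.26  2.    1.45  1.76  1.43] err 0.0 0.0 wr [0.47 0.12 0.18] tz [ 0.17 -0.98 -0.05]
shift [0.0246 0.0005 0.0007] w [-0.0007  0.0714 -0.0009]
4 [-0.19  1.26 -0.25  2.    1.45  1.78  1.43] err 0.0 0.0 wr [0.47 0.12 0.18] tz [ 0.17 -0.98 -0.02]
shift [0.035  0.0005 0.0007] w [-0.0006  0.1014 -0.0009]
```

steer_hand(rows=[{"finger_gap":0,"pos":[0.006,0,0]},{"finger_gap":0,"pos":[0.0118,0.0005,-0.0007],"r":[0,0.0014,0]},{"finger_gap":0,"pos":[0.016,0.0005,-0.0004],"r":[0,0.025,0]},{"finger_gap":0,"pos":[0.02,0.0005,0],"r":[0,0.05,0]},{"finger_gap":0,"pos":[0.0246,0.0005,0.0007],"r":[0,0.071,0]},{"finger_gap":0,"pos":[0.03,0.0005,0.0007],"r":[0,0.087,0]},{"finger_gap":0,"pos":[0.035,0.0005,0.0007],"r":[0,0.101,0]},{"finger_gap":0,"pos":[0.035,0.0005,0.0007],"r":[0,0.101,0]}])

```text
clock: 22.0
tool_pos: [0.5294, -0.2049, 0.1709]
eef_rot: [0.546, -0.459, 0.537, 0.45]
contact_force: [-0.6, -0.1, -1.4]
opening: 0.402
finger_force: 45.0
```

Run:
```python
from kin import *
s=r.get_state(); Rm=R.from_quat(s["eef_rot"]).as_matrix(); print((s["tool_pos"]+Rm@MT).round(4),Rm[:,0].round(3),s["contact_force"],s["moment"])
for z in(.218,.224):
    Rm=target(-80,0.02); path(tcp_for_mouth([.5278,-.194,z],Rm),Rm,4,False)
```

```text
[ 0.5276 -0.1946  0.2126] [ 0.002 -0.018  1.   ] [-0.60567606 -0.14747914 -1.40101072] [1.37283916 0.13284987 0.05414347]
shift [ 0.0053 -0.0003 -0.0007] w [ 0.0001 -0.0014 -0.0008]
shift [ 0.0113 -0.0003 -0.0008] w [ 0.0001 -0.0014 -0.0008]
```

steer_hand(rows=[{"finger_gap":0,"pos":[0.002,0,0]},{"finger_gap":0,"pos":[0.004,0,-0.0004]},{"finger_gap":0,"pos":[0.006,0,-0.0007]},{"finger_gap":0,"pos":[0.008,0,-0.0007]},{"finger_gap":0,"pos":[0.0095,0,-0.0007]},{"finger_gap":0,"pos":[0.011,0,-0.0007]},{"finger_gap":0,"pos":[0.011,0,-0.0007]},{"finger_gap":0,"pos":[0.011,0,-0.0007]}])

```text
clock: 22.8
tool_pos: [0.5293, -0.2041, 0.1809]
eef_rot: [0.547, -0.459, 0.536, 0.449]
contact_force: [-0.2, -0.4, -7.0]
opening: 0.403
finger_force: 45.0
```

Create st.py:
```python
from kin import *
for k in range(3):
    cams.snapshot("top"); s=r.get_state(); Rm=R.from_quat(s["eef_rot"]).as_matrix(); print((s["tool_pos"]+Rm@MT).round(4),Rm[:,0].round(3),s["contact_force"].round(2),s["moment"].round(2),s["finger_force"])
```

```bash
python3 st.py
```

```text
[ 0.5275 -0.194   0.2227] [ 0.003 -0.021  1.   ] [ 0.18 -0.45 -6.87] [ 2.5   0.4  -0.06] 44.97584491968155
[ 0.5275 -0.194   0.2228] [ 0.003 -0.021  1.   ] [-0.62 -0.92 -6.9 ] [ 2.43  0.32 -0.02] 44.975886549800634
[ 0.5275 -0.194   0.2229] [ 0.003 -0.02   1.   ] [ 0.78 -0.76 -7.17] [2.45 0.44 0.07] 44.975821282714605
```

steer_hand(rows=[{"finger_gap":0,"pos":[0.0008,0,0]},{"finger_gap":0,"pos":[0.0016,0,0]},{"finger_gap":0,"pos":[0.0016,0,0]},{"finger_gap":0,"pos":[0.0016,0,0]},{"finger_gap":0,"pos":[0.0016,0,0]},{"finger_gap":0,"pos":[0.0016,0,0]}])

```text
clock: 23.55
tool_pos: [0.5293, -0.2043, 0.183]
eef_rot: [0.547, -0.459, 0.536, 0.45]
contact_force: [-0.1, 0.5, -9.3]
opening: 0.403
finger_force: 45.0
```

```bash
python3 st.py
```

Run:
```python
from h import *
S=cams.snapshot("scene")[...,::-1]; W=cams.snapshot("wrist")[...,::-1]
cv2.imwrite("pics/f.png",np.hstack([cv2.resize(S[110:240,130:260],(400,400),interpolation=2),cv2.resize(W[60:240,230:410],(400,400))]))
```

```text
[ 0.5275 -0.1941  0.2248] [ 0.003 -0.02   1.   ] [-0.49 -0.13 -9.31] [ 2.78  0.47 -0.  ] 44.97590968385339
[ 0.5275 -0.1941  0.2248] [ 0.003 -0.02   1.   ] [-0.05  0.58 -9.03] [ 2.78  0.39 -0.  ] 44.97597159817815
[ 0.5275 -0.1941  0.2248] [ 0.003 -0.02   1.   ] [ 0.6   0.97 -9.68] [ 2.79  0.48 -0.03] 44.975953828543425
```

View pics/f.png

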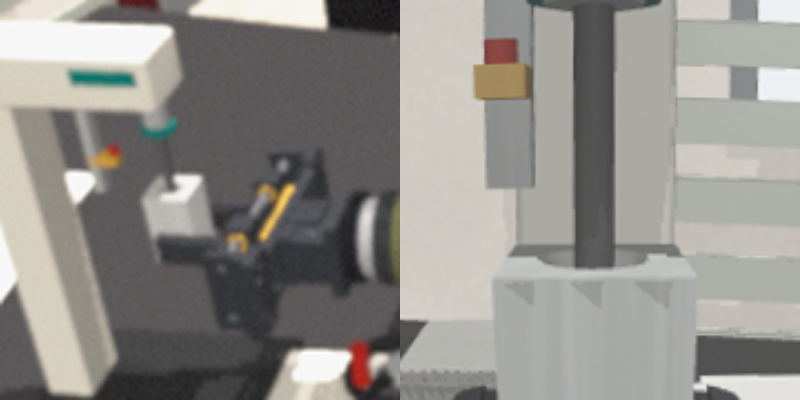

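The probe shaft runs down the hole and is centred at (594,265) in the right crop. Force and height both put the probe about 5 mm in, and the reading is steady.

steer_hand(rows=[{"finger_gap":0,"pos":[-0.0006,0,0]},{"finger_gap":0,"pos":[-0.0006,0,0]},{"finger_gap":0,"pos":[-0.0006,0,0]},{"finger_gap":0,"pos":[-0.0006,0,0]}])

```text
clock: 24.2
tool_pos: [0.5293, -0.2044, 0.1826]
eef_rot: [0.547, -0.459, 0.536, 0.45]
contact_force: [1.6, 1.0, -9.2]
opening: 0.405
finger_force: 45.0
```

```bash
python3 -c "
from plant import r, cams
print(r.finish_job())"
```

```text
the job is handed in; nothing more can be done
None
```

I handed the job in at 24.2 s: the quill is wound down to its stop and the spacer is held hole-up with the probe on the hole's bottom, pushed in about 4.5–5 mm as worked out from height and force; the hand-in returned no verdict.

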